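# Load the clock back covers into the clip rack and pin the keeper

### The job

Slide the rack's steel keeper fully open, then push every brass clock cover lying on the mat fully home into a bay of the rack, one to a bay, so that it snaps under its clips. When all are in, slide the keeper back across over the covers and drive the taper pin from its stand fully down through the keeper's hole and the lug beneath, which pulls the two into line and locks the rack. Leave the loupe and the jar where they are.

Things in the scene. Friction and masses are not known exactly. Their poses are not given: they have to be found in the camera images.
- cover0: brass clock back cover on the mat: flat plate 80 x 48 x 8 mm (x, y, z) with a centred upright wooden grip bar 44 mm long (x), 12 mm thick (y), its top 44 mm above the underside; about 0.2 kg. Origin: centre of the underside; z up. Same when turned half round. Three or four covers are there; absent ones have no pose
- cover1: another such cover, the same as cover0
- cover2: another such cover, the same as cover0
- cover3: another such cover, the same as cover0
- bay0 (a point): floor centre of a bay, 20 mm above the table, rack axes, 108 mm to the rack's -y. Takes one cover, x along rack x (either way round); home, its underside lies on this point. Round rods leave 2 mm at its sides and ends; their tops are 11 mm (sides) and 7 mm (ends) above the floor
- bay1 (a point): the next bay, as bay0, at -36 mm. All bays: at both ends (rack x) a sprung steel clip, 12 mm wide, reaches 3 mm over the cover's end, with a sloping lead-in up to 24 mm above the floor. Pushing a cover down level with 5 to 20 N spreads both clips; they snap over its top edge
- bay2 (a point): the next bay, as bay0, at +36 mm along the rack's y
- bay3 (a point): the last bay, as bay0, at +108 mm along the rack's y
- rack: fixed wooden rack 124 x 304 mm (x, y), four bays in a row along its y, 72 mm apart; origin on the table under their middle. Along its +x side runs an aluminium rail with the keeper; at the +y end of the rail stands an aluminium lug, 44 x 44 mm, 32 mm high, bored through
- keeper (a joint): steel keeper sliding along the rack's y, m. 0 = fully open, its four tabs over the rods between bays. Grows towards rack -y: the tabs (underside 14.5 mm above the bay floor) reach over the far end of every bay and block loading. Its hole meets the lug's at 0.019; end stop at 0.023. Friction about 3 N, stays where left. Starts 0.013 or more
- keeper_grip (a point): centre of the top of the keeper's upright black grip: 28 mm (rack x) by 12 mm (rack y) and 40 mm tall below this point; 78 mm above the table. Moves with the keeper
- keeper_hole (a point): centre of the 17.5 mm hole in the keeper's ear (steel, 40 x 36 mm, 6 mm thick), at the ear's top face, 40 mm above the table; the ear slides 2 mm above the lug
- lug_hole (a point): centre of the mouth of the 17.5 mm through hole in the fixed lug, 32 mm above the table, under the keeper's ear
- pin: steel taper pin: tip 7 mm across, widening over 27 mm to 16 mm, straight to 37 mm, then a flange 28 mm across, 4 mm thick, then a round black grip 18 mm across from 41 to 77 mm. Origin: tip's centre, z towards the grip; 0.11 kg. Starts upright in its stand. Fully driven, the flange rests on the keeper's ear
- pin_flange (a point): point on the pin's axis at the underside of its flange, 37 mm above the tip
- stand: fixed wooden block 44 x 44 x 45 mm with an 18.5 mm hole; the pin stands in it, flange on the top. Origin: centre of the underside
- mat: fixed green bench mat 260 x 270 x 2 mm under the covers. Origin: centre of the underside
- loupe: bystander: black eye loupe 40 mm across, 34 mm tall. Origin: centre of the underside
- oil_jar: bystander: small glass jar 48 mm across, 55 mm tall. Origin: centre of the underside
Things that resemble listed ones, but are neither listed nor needed, are in the scene too. Leave any purple or red look-alike of the cover2 alone.

How it is judged:
By the outcome, as a careful person would: the job done as asked, in the order asked, and still so for the second after the job is handed in, with the robot touching nothing.
Of cover0, cover1, cover2, cover3 only 3 to 4 are there at a start; the rules pass over those that are not, and their reading is None.
At some moment in a run one of cover0, cover1, cover2, cover3 may be knocked a few centimetres aside while the robot is not near it.
It also fails if it takes over 200 s, if anything falls off the work surface, if the arm or the gripper's body presses on something with over 40 N, if the wrist force passes 120 N, or if a joint passes its speed limit or range.

### The arm

A 7-joint arm with a two-finger parallel gripper is mounted at the origin on the work surface. World frame = base frame: x ahead of the robot, y to its left, z up, the work surface at z = 0. Lengths are in m, angles in degrees, forces in N, time in s.
With the tool pointing down it reaches from about 0.425 to 0.875 m from the base axis. Payload 4.7 kg.
Tool frame: the origin (TCP) lies at the very end of the fingers, on their centre line; the grasp point (between the pads) lies 19 mm behind it; z points along the fingers, y is the line along which they close (so a half turn about z gives the same grasp; the last joint's range is limited). The gripper opens to 87 mm and grips with 3 to 60 N. Pads are 19 mm wide; open, the fingers measure 117 mm over their backs; the gripper's body (75 mm by 190 mm) begins 51 mm behind the grasp point.
Start: joints at [76.61, 18.392, -4.016, 83.108, 1.295, 78.541, -3.26], TCP at [0.159, -0.63, 0.223] pointing down, gripper open.
Joint ranges: [-163.93, 163.93], [-17.29, 119.83], [-79.2, 71.16], [3.27, 140.29], [-89.18, 269.18], [5.43, 117.66], [-154.24, 154.24]. Speed limits (degrees/s): [147.25, 147.25, 180, 180, 180, 180, 180].

### API

Orientations are given as [roll, pitch, yaw] about the fixed x, y, z axes, in that order (R = Rz(yaw) Ry(pitch) Rx(roll)).
In Python, from cell import telemetry, cams, env gives the robot as it stands.
- The arm moves only by the tool arm_command, never from a script. Its argument "series" is text: rows parted by semicolons, each of 5 numbers parted by spaces: the shift along the tool's x, y, z in mm, then the turn about the tool's z in rad, then the closure in counts, from 0 (fully open) to 255 (shut). A call has 1 to 20 rows; each row shifts and turns the commanded pose from where the row before left it, along the tool's axes as they then stand; what a row does not reach is not made up. A row lasts 1/12 s, in which the tool goes at most 41.7 mm and 7.16 degrees, less where a joint would pass 70% of its speed; a pose out of reach is approached as far as the arm can. A call is refused whole if a number of a shift passes 41.7 or a number of a turn 0.125, either way. A call with a gripper value outside its range is refused whole. The fingers move at their own pace and stop on an object; "squeeze" is the grip in N (left out, the last holds). Time passes only in rows, so rows that do not move let the fingers close. It gives the time, the measured TCP pose, the force, the opening and the grip force at its end, in the units of the state.
- telemetry.get_obs(): the state, without advancing time (a new reading comes with each control period).
- cams.read_camera(name): name is "scene" or "top" or "wrist"; returns the picture (400x640x3 uint8, blue, green, red); there is no depth.
- cams.calibration(name): a dict with "K" (3x3 intrinsics, pixels), "dist" ([k1, k2, p1, p2, k3] as OpenCV has them; the pictures are not rectified), "origin" and "rotation" of the camera in the world; the wrist camera has in their place "hand_eye" (4x4, takes a point from camera to tool coordinates, whose origin is the TCP and whose axes are the flange's). Camera axes: x right, y down, z forward; pixel columns grow to the right and rows downward; lengths in m; the calibration is good to about 2 mm. A picture is of the moment at which its call begins: read the wrist's pose just before it. calibration takes no time and is no camera call.
- env.sign_off(): hands the job in; it is judged then, once.
The state is a dict: "time_s": time; "qpos": joint angles; "joint_velocities": joint speeds; "effort": joint torques, N m; "tool_pos": TCP position; "tool_rot": TCP orientation; "force": force on the tool from outside, world axes, zero at the start; "wrist_torque": the same for the moment, N m; "grip_width": finger opening in m; "grasp_force": force on a finger pad.
Only numpy, scipy, OpenCV 4.12 (cv2) and the standard library are available. Lean on these libraries where they do the work, as an engineer would, in place of code of your own. Each camera call takes 0.05 s, during which the arm holds its last target. There are 200 camera calls.

## Working session

There is one attempt and no reset: what is moved stays moved. The work goes in short steps, Python scripts to look and compute and a tool call to move; the robot and the scene stay as the last step left them, time stands still between calls to the robot, and variables do not carry over. Pictures are saved under pics/ and viewed, at most 14 in all, crops included, and the job is handed in when it is done.

Besides the shell and the picture viewer there is one more tool, called after ">>>" as a command line: name --argument value ..., lists and objects as JSON in quotes. arm_command: Moves the arm, as the interface text tells. Its arguments: {"type":"object","properties":{"series":{"type":"string"},"squeeze":{"type":"number"}},"required":["series"]}

```bash
ls; mkdir -p pics
cat > h.py <<'E'
import numpy as np, cv2
from scipy.spatial.transform import Rotation as R
from cell import telemetry, cams, env
def snap(n,f=None):
    o=telemetry.get_obs(); im=cams.read_camera(n)
    if f: cv2.imwrite('pics/'+f,im)
    return o,im
def cam(n,o=None):
    c=cams.calibration(n); K=np.array(c['K']);d=np.array(c['dist'])
    if n=='wrist':
        T=np.eye(4);T[:3,:3]=R.from_euler('xyz',o['tool_rot'],degrees=True).as_matrix();T[:3,3]=o['tool_pos']
        T=T@np.array(c['hand_eye']);return K,d,T[:3,3],T[:3,:3]
    return K,d,np.array(c['origin']),np.array(c['rotation'])
def px2w(C,uv,z):
    K,d,o,Rm=C
    p=cv2.undistortPoints(np.array(uv,float).reshape(-1,1,2),K,d).reshape(-1,2)
    r=np.c_[p,np.ones(len(p))]@Rm.T
    return o+r*((z-o[2])/r[:,2:3])
def w2px(C,P):
    K,d,o,Rm=C
    return cv2.projectPoints((np.atleast_2d(P)-o)@Rm,np.zeros(3),np.zeros(3),K,d)[0].reshape(-1,2)
E
python3 - <<'E'
from h import *
for n in('top','scene','wrist'):
    o,im=snap(n,n+'0.png')
    c=cams.calibration(n);print(n,{k:np.round(v,3).tolist() for k,v in c.items()})
print(o)
E
```

```text
pics
top {'K': [[405.769, 0.0, 314.382], [0.0, 405.769, 197.992], [0.0, 0.0, 1.0]], 'dist': [0.014, 0.0, 0.0, 0.0, 0.0], 'origin': [0.254, 0.037, 1.539], 'rotation': [-167.651, -0.284, -89.175]}
scene {'K': [[402.181, 0.0, 318.11], [0.0, 402.181, 201.565], [0.0, 0.0, 1.0]], 'dist': [0.002, 0.0, 0.0, 0.0, 0.0], 'origin': [1.294, -0.522, 1.028], 'rotation': [-136.657, 0.731, 51.6]}
wrist {'K': [[325.262, 0.0, 321.209], [0.0, 325.262, 203.378], [0.0, 0.0, 1.0]], 'dist': [-0.03, 0.0, 0.0, 0.0, 0.0], 'hand_eye': [[-0.0, -0.962, -0.274, 0.075], [1.0, -0.001, 0.001, 0.001], [-0.001, -0.274, 0.962, -0.162], [0.0, 0.0, 0.0, 1.0]]}
{'time_s': 0.1, 'qpos': array([76.61228991, 18.4365316 , -4.01631497, 83.16810416,  1.29362906,
       78.53965023, -3.26145819]), 'joint_velocities': array([-0.0548508 , -0.1598153 ,  0.05434207, -0.06654549,  0.0287164 ,
       -0.01154207,  0.0411096 ]), 'effort': array([ 1.59784081e-04, -4.92570806e+01, -4.05548969e-01, -3.13398993e+01,
       -6.41482067e-02,  3.95585387e-02,  6.24092308e-05]), 'tool_pos': array([ 0.15924984, -0.62968377,  0.2215498 ]), 'tool_rot': array([-1.79900872e+02,  3.79243920e-03,  1.41963240e+01]), 'force': array([ 0.00417444,  0.31310424, -0.24728823]), 'wrist_torque': array([-0.03578859, -0.01049584, -0.00432664]), 'grasp_force': 0.0, 'grip_width': 0.08711986453939816}
```

```bash
sed -i "s/return K,d,np.array(c\['origin'\]),np.array(c\['rotation'\])/return K,d,np.array(c['origin']),R.from_euler('xyz',c['rotation'],degrees=True).as_matrix()/" h.py
python3 - <<'E'
import cv2
im=cv2.imread('pics/top0.png')
cv2.imwrite('pics/top0b.png',cv2.resize(im,(800,500),interpolation=cv2.INTER_CUBIC))
E
```

```text
(no output)
```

View pics/top0.png

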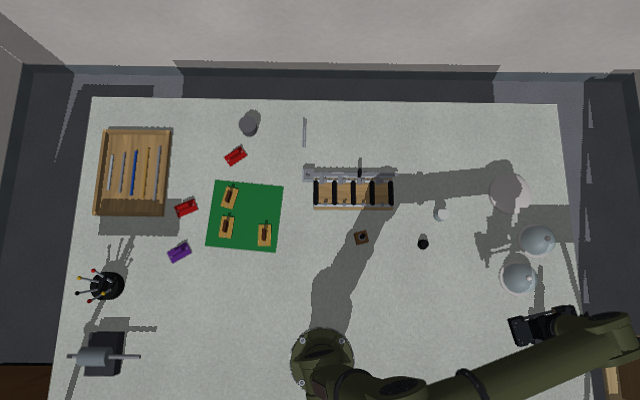

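View pics/scene0.png

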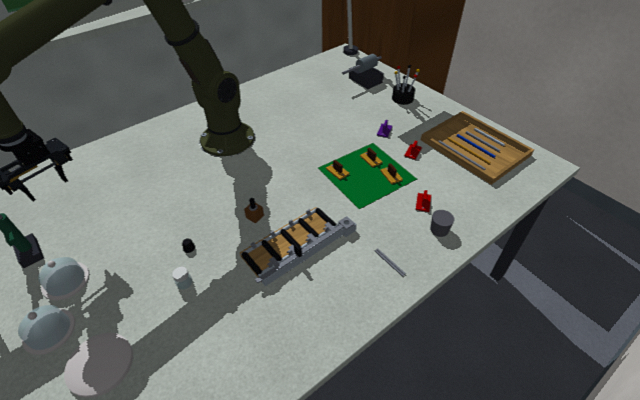

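Run:
```python
from h import *
C=cam('top')
print(px2w(C,[[229,197],[227,227],[265,235]],.02).round(3))
print('rack corners',px2w(C,[[314,209],[393,208]],.02).round(3),'lug',px2w(C,[[310,172]],.04).round(3),'grip',px2w(C,[[360,160]],.078).round(3),'pin',px2w(C,[[361,235]],.08).round(3))
print('loupe,jar',px2w(C,[[422,241],[440,213]],.03).round(3))
C=cam('scene')
print('pin',px2w(C,[[253,201]],.08),px2w(C,[[316,225],[348,225]],[.04]),'covers',px2w(C,[[338,168],[371,155],[391,174]],.03))
im=cv2.imread('pics/scene0.png')[190:300,220:380];cv2.imwrite('pics/s1.png',cv2.resize(im,(800,550),interpolation=cv2.INTER_CUBIC))
```

```text
[[0.585 0.361 0.02 ]
 [0.47  0.362 0.02 ]
 [0.442 0.218 0.02 ]]
rack corners [[ 0.544  0.035  0.02 ]
 [ 0.552 -0.266  0.02 ]] lug [[0.684 0.053 0.04 ]] grip [[ 0.723 -0.135  0.078]] pin [[ 0.439 -0.136  0.08 ]]
loupe,jar [[ 0.427 -0.368  0.03 ]
 [ 0.534 -0.441  0.03 ]]
pin [[ 0.44891275 -0.13860803  0.08      ]] [[ 0.63130469 -0.02193539  0.04      ]
 [ 0.6957593   0.05762164  0.04      ]] covers [[0.45974415 0.2164599  0.03      ]
 [0.48289992 0.36210638 0.03      ]
 [0.60634341 0.3445847  0.03      ]]
```

View pics/s1.png

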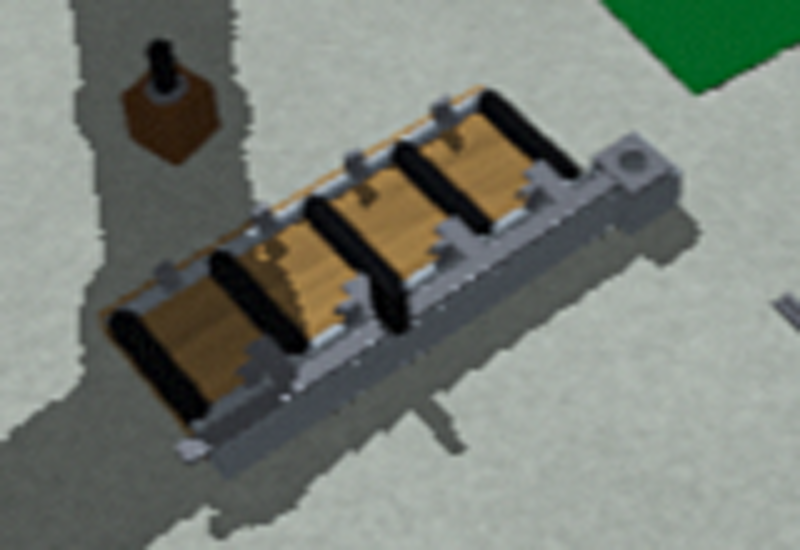

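>>> arm_command --series "28.7 -22.5 -5.5 0 0;28.7 -22.5 -5.5 0 0;28.7 -22.5 -5.5 0 0;28.7 -22.5 -5.5 0 0;28.7 -22.5 -5.5 0 0;28.7 -22.5 -5.5 0 0;28.7 -22.5 -5.5 0 0;28.7 -22.5 -5.5 0 0;28.7 -22.5 -5.5 0 0;28.7 -22.5 -5.5 0 0;28.7 -22.5 -5.5 0 0;28.7 -22.5 -5.5 0 0;28.7 -22.5 -5.5 0 0;28.7 -22.5 -5.5 0 0;28.7 -22.5 -5.5 0 0;28.7 -22.5 -5.5 0 0;28.7 -22.5 -5.5 0 0;28.7 -22.5 -5.5 0 0;0 0 0 0.11 0;0 0 0 0.11 0"

```text
time_s: 1.82
tool_pos: [0.562, -0.1073, 0.3214]
tool_rot: [-179.9, -0.0, 1.6]
force: [-0.6, -0.9, -0.6]
grip_width: 0.087
grasp_force: 0.0
```

```bash
cat >> h.py <<'E'
def go(x,y,z,yaw=None):
    o=telemetry.get_obs();Rm=R.from_euler('xyz',o['tool_rot'],degrees=True).as_matrix()
    d=Rm.T@(np.array([x,y,z])-o['tool_pos'])*1000
    y0=o['tool_rot'][2];t=0 if yaw is None else -np.radians((yaw-y0+180)%360-180)
    print('shift',d.round(1),'norm',np.linalg.norm(d).round(),'turn',round(t,3))
E
python3 - <<'E'
from h import *
o,im=snap('wrist','w1.png')
print(o['tool_pos'],o['tool_rot'])
np.save('w1.npy',np.r_[o['tool_pos'],o['tool_rot']])
E
```

```text
[ 0.56204272 -0.10734006  0.32141629] [-1.79917282e+02 -1.21889531e-02  1.64402087e+00]
```

View pics/w1.png

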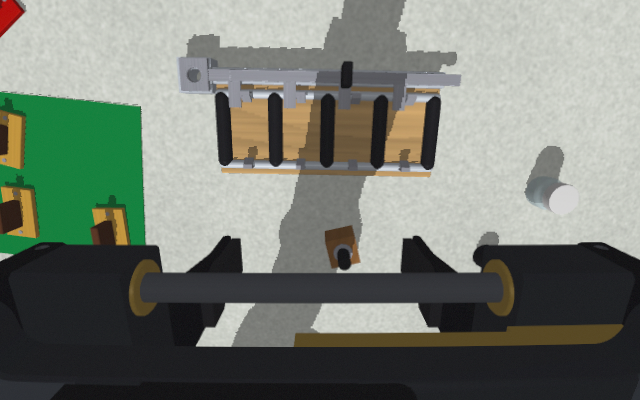

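Run:
```python
import cv2
im=cv2.imread('pics/w1.png')[40:190,170:470]
cv2.imwrite('pics/w1c.png',cv2.resize(im,(800,400),interpolation=cv2.INTER_CUBIC))
```

```text
(no output)
```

View pics/w1c.png

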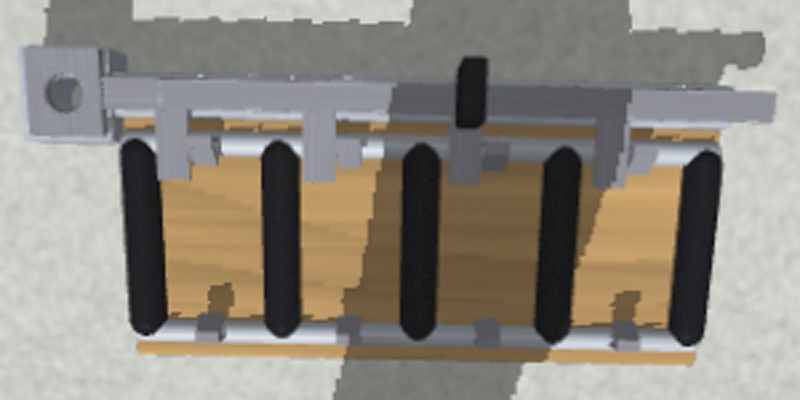

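Run:
```python
from h import *
from scipy.optimize import least_squares
p=np.load('w1.npy');o=dict(tool_pos=p[:3],tool_rot=p[3:])
C=cam('wrist',o)
f=lambda a:np.array(a,float)/2.6667+[170-.3,40-.3]
w=px2w(C,f([[139,354],[694,364]]),.02);print('corners',w.round(4),np.linalg.norm(w[0]-w[1]))
ends=px2w(C,f([[148,333],[282,335],[417,337],[552,340],[690,345]]),.024);tops=px2w(C,f([[137,142],[280,143],[421,145],[565,149],[707,153]]),.024)
m=px2w(C,f([[145,240],[281,240],[419,240],[559,240],[697,240]]),.031);print('rods',ends.round(4),tops.round(4),m.round(4))
y=(w[0]-w[1])[:2];print('yaw',np.degrees(np.arctan2(-y[0],y[1])))
print('hole@40',px2w(C,f([[63,93]]),.04),'griptop',px2w(C,f([[475,87]]),.078))
print('griptop corners',px2w(C,f([[460,57],[488,57]]),.078))
print('lugear corners',px2w(C,f([[23,48],[98,46],[27,138],[104,137]]),.04))
```

```text
corners [[ 0.5478  0.0352  0.02  ]
 [ 0.5509 -0.2662  0.02  ]] 0.30146896907127213
rods [[ 0.5601  0.0286  0.024 ]
 [ 0.561  -0.0431  0.024 ]
 [ 0.5619 -0.115   0.024 ]
 [ 0.5624 -0.1871  0.024 ]
 [ 0.5619 -0.2615  0.024 ]] [[ 0.6573  0.0294  0.024 ]
 [ 0.6585 -0.0429  0.024 ]
 [ 0.6595 -0.1139  0.024 ]
 [ 0.6597 -0.1866  0.024 ]
 [ 0.6602 -0.2589  0.024 ]] [[ 0.6092  0.0257  0.031 ]
 [ 0.611  -0.0439  0.031 ]
 [ 0.6129 -0.1143  0.031 ]
 [ 0.615  -0.1857  0.031 ]
 [ 0.6173 -0.2564  0.031 ]]
yaw 0.5866624629112334
hole@40 [[0.67837574 0.05944842 0.04      ]] griptop [[ 0.68179094 -0.13581791  0.078     ]]
griptop corners [[ 0.69385042 -0.12871282  0.078     ]
 [ 0.69421856 -0.14086466  0.078     ]]
lugear corners [[0.69828753 0.07728211 0.04      ]
 [0.69981852 0.04122371 0.04      ]
 [0.65730567 0.07864148 0.04      ]
 [0.65854044 0.04074526 0.04      ]]
```

Run:
```python
from h import *
go(.681,-.136,.055,.6)
```

```text
shift [119.2  29.3 266.1] norm 293.0 turn 0.01
```

>>> arm_command --series "19.9 4.9 31 0.01 138;19.9 4.9 31 0 138;19.9 4.9 31 0 138;19.9 4.9 31 0 138;19.9 4.9 31 0 138;19.9 4.9 31 0 138;0 0 20 0 138;0 0 20 0 138;0 0 20 0 138;0 0 20 0 138;0 0 0 0 138;0 0 0 0 255;0 0 0 0 255;0 0 0 0 255;0 0 0 0 255;0 0 0 0 255;0 0 0 0 255;0 0 0 0 255" --squeeze 30

```text
time_s: 3.37
tool_pos: [0.6818, -0.1358, 0.0573]
tool_rot: [-179.9, -0.1, 1.1]
force: [-0.5, 4.5, 6.3]
grip_width: 0.0118
grasp_force: 30.0
```

>>> arm_command --series "0 -2 0 0 255;0 -2 0 0 255;0 -2 0 0 255;0 -2 0 0 255;0 -2 0 0 255;0 -2 0 0 255;0 0 0 0 255;0 0 0 0 255"

```text
time_s: 4.03
tool_pos: [0.6818, -0.1284, 0.0573]
tool_rot: [179.8, -0.2, 0.9]
force: [0.1, -2.1, 6.2]
grip_width: 0.0119
grasp_force: 30.0
```

>>> arm_command --series "0 -2 0 0 255;0 -2 0 0 255;0 -2 0 0 255;0 0 0 0 255;0 0 0 0 255;0 0 0 0 255"

```text
time_s: 4.53
tool_pos: [0.6817, -0.1224, 0.0573]
tool_rot: [179.8, -0.2, 0.9]
force: [-0.2, -1.6, 5.5]
grip_width: 0.0115
grasp_force: 30.0
```

>>> arm_command --series "0 -1 0 0 255;0 -1 0 0 255;0 -1 0 0 255;0 0 0 0 255;0 0 0 0 255;0 0 0 0 255"

```text
time_s: 5.03
tool_pos: [0.6817, -0.1197, 0.0573]
tool_rot: [179.8, -0.2, 0.9]
force: [0.3, -2.3, 5.5]
grip_width: 0.0117
grasp_force: 30.0
```

Still free (moved 16 mm). Continue until the force rises.

>>> arm_command --series "0 -1 0 0 255;0 -1 0 0 255;0 -1 0 0 255;0 0 0 0 255;0 0 0 0 255;0 0 0 0 255"

```text
time_s: 5.53
tool_pos: [0.6817, -0.1167, 0.0573]
tool_rot: [179.8, -0.2, 0.9]
force: [0.3, -3.2, 5.1]
grip_width: 0.0118
grasp_force: 30.0
```

>>> arm_command --series "0 -1 0 0 255;0 -1 0 0 255;0 -1 0 0 255;0 0 0 0 255;0 0 0 0 255;0 0 0 0 255"

```text
time_s: 6.03
tool_pos: [0.6817, -0.1137, 0.0573]
tool_rot: [179.8, -0.2, 0.9]
force: [0.3, -3.4, 5.6]
grip_width: 0.0113
grasp_force: 30.0
```

>>> arm_command --series "0 -1 0 0 255;0 -1 0 0 255;0 -1 0 0 255;0 0 0 0 255;0 0 0 0 255;0 0 0 0 255"

```text
time_s: 6.53
tool_pos: [0.6816, -0.1128, 0.0573]
tool_rot: [179.7, -0.2, 0.8]
force: [0.9, -5.8, 5.3]
grip_width: 0.0118
grasp_force: 30.0
```

>>> arm_command --series "0 -1 0 0 255;0 -1 0 0 255;0 -1 0 0 255;0 -1 0 0 255;0 0 0 0 255;0 0 0 0 255;0 0 0 0 255"

```text
time_s: 7.12
tool_pos: [0.6816, -0.1128, 0.0572]
tool_rot: [179.4, -0.2, 0.7]
force: [1.7, -11.4, 4.6]
grip_width: 0.0118
grasp_force: 30.1
```

>>> arm_command --series "0 5 0 0 138;0 0 0 0 138;0 0 0 0 138;0 0 0 0 138;0 0 -40 0 138;0 0 -40 0 138;0 0 -30 0 138;-16.8 -31.3 -12 0 138;-16.8 -31.3 -12 0 138;-16.8 -31.3 -12 0 138;-16.8 -31.3 -12 0 138;-16.8 -31.3 -12 0 138;-16.8 -31.3 -12 0 138;-16.8 -31.3 -12 0 138;-16.8 -31.3 -12 0 138;-16.8 -31.3 -12 0 138;-16.8 -31.3 -12 0 138;-16.8 -31.3 -12 0 138;-16.8 -31.3 -12 0 138;-16.8 -31.3 -12 0 138"

```text
time_s: 8.78
tool_pos: [0.4527, 0.2961, 0.322]
tool_rot: [180.0, -0.0, 1.1]
force: [0.8, 0.3, -1.2]
grip_width: 0.0399
grasp_force: 0.0
```

Run:
```python
from h import *
o,im=snap('wrist','w2.png')
print(o['tool_pos'],o['tool_rot'],o['time_s'])
np.save('w2.npy',np.r_[o['tool_pos'],o['tool_rot']])
```

```text
[0.4526891  0.29612179 0.3220051 ] [ 1.79971323e+02 -1.01958335e-02  1.11993124e+00] 8.7833
```

View pics/w2.png

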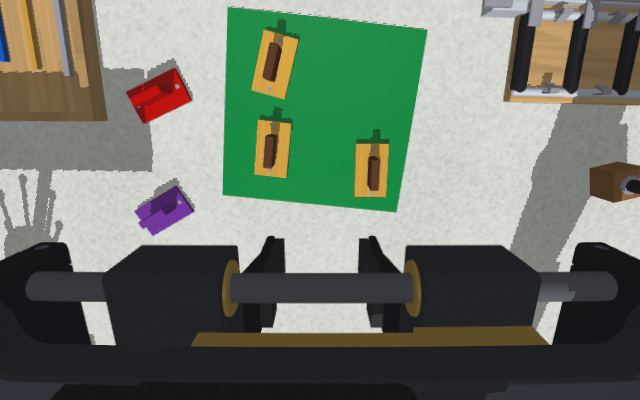

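```bash
cat >> h.py <<'E'
def covers(C,im,z=.010,box=None,amin=300):
    h=cv2.cvtColor(im,cv2.COLOR_BGR2HSV)
    m=cv2.inRange(h,(12,110,120),(26,255,255))
    if box: b=np.zeros_like(m);x0,y0,x1,y1=box;b[y0:y1,x0:x1]=255;m&=b
    m=cv2.morphologyEx(m,cv2.MORPH_CLOSE,np.ones((5,5)))
    for c in cv2.findContours(m,cv2.RETR_EXTERNAL,cv2.CHAIN_APPROX_NONE)[0]:
        if cv2.contourArea(c)<amin: continue
        w=px2w(C,cv2.convexHull(c).reshape(-1,2),z)[:,:2]
        (cx,cy),(a,b),t=cv2.minAreaRect((w*1000).astype(np.float32))
        if a<b:a,b,t=b,a,t+90
        print('cover c',round(cx,1),round(cy,1),'size',round(a),round(b),'yaw',round((t+90)%180-90,1),'px',c.reshape(-1,2).mean(0).round())
E
python3 - <<'E'
from h import *
p=np.load('w2.npy');o=dict(tool_pos=p[:3],tool_rot=p[3:]);C=cam('wrist',o)
covers(C,cv2.imread('pics/w2.png'),box=(215,5,430,220))
E
```

```text
cover c 444.7 221.4 size 78 48 yaw 0.9 px [371. 170.]
cover c 473.6 366.3 size 79 47 yaw -5.6 px [272. 148.]
cover c 587.7 361.3 size 80 48 yaw -14.0 px [274.  64.]
```

Run:
```python
from h import *
go(.4447,.2214,.018,.9)
```

```text
shift [ -6.2  85.4 306.4] norm 318.0 turn 0.015
```

>>> arm_command --series "-1 14.2 35 0.015 138;-1 14.2 35 0 138;-1 14.2 35 0 138;-1 14.2 35 0 138;-1 14.2 35 0 138;-1.2 14.4 35 0 138;0 0 12 0 138;0 0 0 0 138;0 0 0 0 138"

```text
time_s: 9.58
tool_pos: [0.4491, 0.2103, 0.1003]
tool_rot: [-179.9, -0.0, 0.3]
force: [-0.2, 0.3, 0.3]
grip_width: 0.0399
grasp_force: 0.0
```

Run:
```python
from h import *
o,im=snap('wrist','w3.png')
covers(cam('wrist',o),im,amin=150)
go(.4447,.2214,.018,.9)
```

```text
cover c 445.6 221.5 size 79 47 yaw 0.9 px [307. 209.]
cover c 473.8 365.3 size 79 48 yaw -5.4 px [129. 174.]
cover c 554.1 6.6 size 72 14 yaw 89.5 px [592.  75.]
cover c 586.7 -7.3 size 33 31 yaw 2.3 px [621.  27.]
cover c 576.7 362.6 size 58 50 yaw -13.3 px [116.  44.]
shift [ -5.4 -10.4  83.4] norm 84.0 turn -0.011
```

View pics/w3.png

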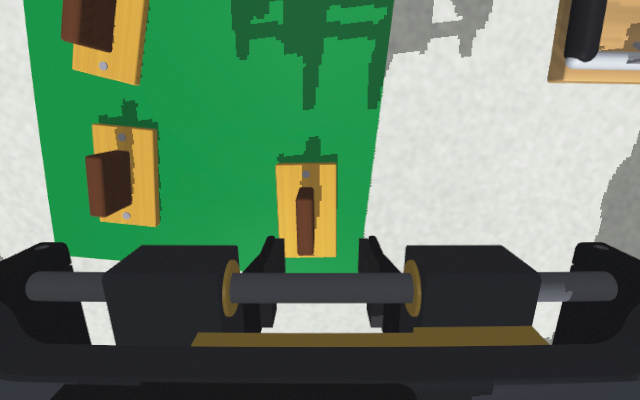

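>>> arm_command --series "-2.5 -5 10 -0.01 138;-2.3 -5.4 20 0 138;0 0 20 0 138;0 0 20 0 138;0 0 13 0 138;0 0 0 0 138;0 0 0 0 255;0 0 0 0 255;0 0 0 0 255;0 0 0 0 255;0 0 0 0 255;0 0 0 0 255" --squeeze 50

```text
time_s: 10.63
tool_pos: [0.4449, 0.22, 0.0175]
tool_rot: [-179.9, -0.1, 0.7]
force: [0.6, 2.5, 3.7]
grip_width: 0.0116
grasp_force: 50.0
```

>>> arm_command --series "0 0 -20 0 255;0 0 -40 0 255;0 0 -50 0 255"

```text
out of range: a shift must lie within [-41.7, 41.7]
```

>>> arm_command --series "0 0 -20 0 255;0 0 -40 0 255;0 0 -40 0 255;20.2 28.6 0 0 255;20.2 28.6 0 0 255;20.2 28.6 0 0 255;20.2 28.6 0 0 255;20.2 28.6 0 0 255;20.2 28.6 0 0 255;20.2 28.6 0 0 255;20.2 28.6 0 0 255;0 0 20 0 255;0 0 20 0 255;0 0 0 0 255;0 0 0 0 255;0 0 0 0 255"

```text
time_s: 11.97
tool_pos: [0.6087, -0.0072, 0.0772]
tool_rot: [180.0, -0.0, 0.8]
force: [-0.1, 1.3, -1.8]
grip_width: 0.0115
grasp_force: 50.0
```

Run:
```python
from h import *
o,im=snap('wrist','w4.png')
print(o['tool_pos'],o['tool_rot'],o['grip_width'])
np.save('w4.npy',np.r_[o['tool_pos'],o['tool_rot']])
go(.6094,-.007,.075,.6)
cv2.imwrite('pics/w4c.png',cv2.resize(im[0:330,120:560],(800,600),interpolation=cv2.INTER_CUBIC))
```

```text
[ 0.60868656 -0.00723206  0.0771876 ] [ 1.79998618e+02 -2.14459816e-02  7.84046976e-01] 0.011496343861731784
shift [ 0.2 -0.1  2.8] norm 3.0 turn 0.003
```

View pics/w4c.png

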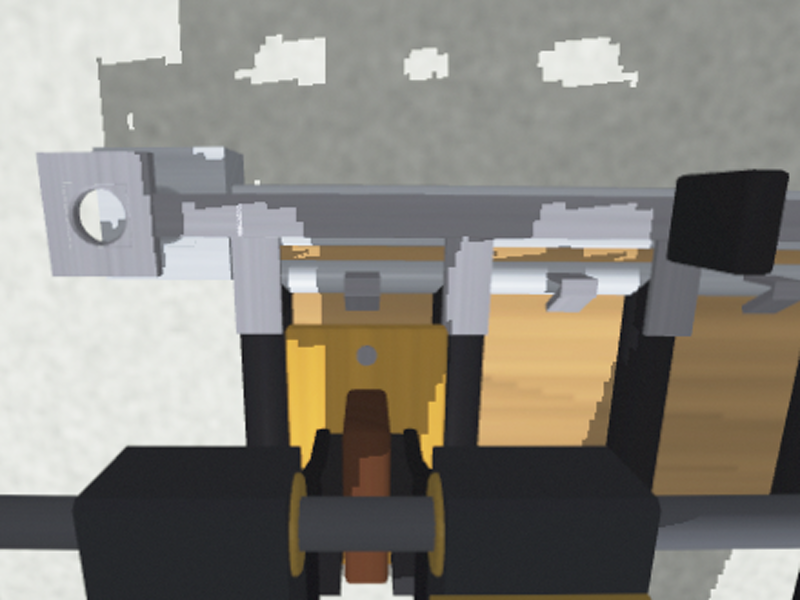

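Run:
```python
from h import *
p=np.load('w4.npy');o=dict(tool_pos=p[:3],tool_rot=p[3:]);C=cam('wrist',o)
f=lambda a:np.array(a,float)/1.818+[120-.3,-.3]
print('plate far corners',px2w(C,f([[287,326],[447,326]]),.0697).round(4))
print('plate low',px2w(C,f([[287,420],[447,420]]),.0697).round(4))
print('clip top',px2w(C,f([[345,272],[380,272]]),.044).round(4),'clip tip',px2w(C,f([[345,310],[381,310]]),.03).round(4))
print('clip2 top',px2w(C,f([[557,276],[597,276]]),.044).round(4))
print('rods outer',px2w(C,f([[246,390],[478,390]]),.026).round(4))
print('bay2 rods inner',px2w(C,f([[485,340],[620,340]]),.028).round(4))
print('hole',px2w(C,f([[99,215]]),.04).round(4))
for b in (108,36): print('pred bay px',b)
g=cv2.cvtColor(cv2.imread('pics/w4.png'),cv2.COLOR_BGR2GRAY)
print('endrod',px2w(C,f([[320,263],[320,293]]),.027).round(4))
```

```text
plate far corners [[ 0.6489  0.0155  0.0697]
 [ 0.6495 -0.0311  0.0697]]
plate low [[ 0.6197  0.0162  0.0697]
 [ 0.6203 -0.0326  0.0697]]
clip top [[ 6.618e-01 -5.000e-04  4.400e-02]
 [ 6.620e-01 -1.200e-02  4.400e-02]] clip tip [[ 6.468e-01 -1.000e-04  3.000e-02]
 [ 6.469e-01 -1.290e-02  3.000e-02]]
clip2 top [[ 0.6615 -0.0702  0.044 ]
 [ 0.6618 -0.0835  0.044 ]]
rods outer [[ 0.615   0.0374  0.026 ]
 [ 0.6161 -0.0504  0.026 ]]
bay2 rods inner [[ 0.636  -0.0513  0.028 ]
 [ 0.6367 -0.1011  0.028 ]]
hole [[0.6791 0.0803 0.04  ]]
pred bay px 108
pred bay px 36
endrod [[0.663  0.0089 0.027 ]
 [0.6523 0.009  0.027 ]]
```

>>> arm_command --series "0.8 -1.3 0 0.003 255;0 0 10 0 255;0 0 8 0 255;0 0 4 0 255;0 0 4 0 255;0 0 0 0 255;0 0 0 0 255"

```text
time_s: 12.6
tool_pos: [0.6097, -0.0065, 0.0504]
tool_rot: [-180.0, -0.0, 0.6]
force: [1.2, -0.7, -2.7]
grip_width: 0.0115
grasp_force: 50.0
```

>>> arm_command --series "0 0 2 0 255;0 0 2 0 255;0 0 2 0 255;0 0 2 0 255;0 0 0 0 255;0 0 0 0 255"

```text
time_s: 13.1
tool_pos: [0.6093, -0.0064, 0.0425]
tool_rot: [180.0, 0.0, 0.6]
force: [0.9, 0.1, 1.7]
grip_width: 0.0116
grasp_force: 50.0
```

>>> arm_command --series "0 0 2 0 255;0 0 2 0 255;0 0 2 0 255;0 0 0 0 255;0 0 0 0 255;0 0 0 0 255"

```text
time_s: 13.6
tool_pos: [0.6086, -0.0065, 0.0358]
tool_rot: [180.0, 0.1, 0.6]
force: [0.3, -0.6, -2.3]
grip_width: 0.0114
grasp_force: 50.0
```

>>> arm_command --series "0 0 2 0 255;0 0 2 0 255;0 0 2 0 255;0 0 0 0 255;0 0 0 0 255"

```text
time_s: 14.02
tool_pos: [0.6088, -0.0066, 0.0354]
tool_rot: [179.8, 0.1, 0.5]
force: [-14.7, -0.4, 30.0]
grip_width: 0.0116
grasp_force: 50.0
```

>>> arm_command --series "0 0 -5 0 255;0 0 0 0 138;0 0 0 0 138;0 0 0 0 138;0 0 0 0 138;0 0 -20 0 138;0 0 -40 0 138;0 0 -40 0 138;-11.9 -34 0 0 138;-11.9 -34 0 0 138;-11.9 -34 0 0 138;-11.9 -34 0 0 138;-11.9 -34 0 0 138;-11.9 -34 0 0 138;-11.9 -34 0 0 138;-11.9 -34 0 0 138;-11.9 -34 0 0 138;-11.9 -34 0 0 138;-11.9 -34 0 0 138;0 0 0 0.106 138"

```text
time_s: 15.68
tool_pos: [0.4691, 0.3755, 0.136]
tool_rot: [-179.6, 0.2, -4.9]
force: [-1.8, 1.3, -0.1]
grip_width: 0.0398
grasp_force: 0.0
```

Run:
```python
from h import *
o,im=snap('wrist','w5.png')
print(o['tool_pos'],o['tool_rot'])
covers(cam('wrist',o),im,amin=150)
```

```text
[0.46911542 0.37552421 0.13596822] [-179.62664085    0.18201682   -4.90339896]
cover c 474.0 366.3 size 79 47 yaw -5.7 px [330. 188.]
cover c 575.6 646.9 size 134 43 yaw -1.3 px [ 13. 108.]
cover c 588.2 361.6 size 81 47 yaw -14.4 px [326.  53.]
```

Run:
```python
from h import *
go(.4740,.3660,.018,-5.6)
```

```text
shift [  3.4   5.8 117.7] norm 118.0 turn 0.001
```

>>> arm_command --series "1.7 2.9 20 0 138;1.7 2.9 30 0 138;0 0 30 0 138;0 0 25 0 138;0 0 12.5 0 138;0 0 0 0 138;0 0 0 0 138;0 0 0 0 255;0 0 0 0 255;0 0 0 0 255;0 0 0 0 255;0 0 0 0 255;0 0 0 0 255" --squeeze 50

```text
time_s: 16.82
tool_pos: [0.4783, 0.3618, 0.0194]
tool_rot: [-179.8, -0.1, -5.5]
force: [0.1, 3.1, 4.0]
grip_width: 0.0118
grasp_force: 50.0
```

Run:
```python
from h import *
o=telemetry.get_obs();print(o['tool_pos'],o['tool_rot'],o['grip_width'],o['force'])
go(.6087+.0010,-.0066-.072,.078,.6)
```

```text
[0.47834945 0.36179027 0.0193722 ] [-1.79839812e+02 -1.13144443e-01 -5.48308960e+00] 0.011806301482379019 [0.09564392 3.11200464 3.96273048]
shift [172.9 425.7 -59.5] norm 463.0 turn -0.106
```

>>> arm_command --series "0 0 0 0 138;0 0 0 0 138;0 0 0 0 138;-4.7 0 1.5 0 138;0 0 0 0 138;0 0 0 0 138;0 0 0 0 138;0 0 0 0 255;0 0 0 0 255;0 0 0 0 255;0 0 0 0 255;0 0 0 0 255;0 0 0 0 255"

```text
time_s: 17.9
tool_pos: [0.473, 0.3608, 0.0165]
tool_rot: [-180.0, -0.0, -5.5]
force: [0.2, 0.7, -0.8]
grip_width: 0.0119
grasp_force: 50.0
```

Run:
```python
from h import *
go(.6087+.0010,-.0066-.072,.078,.6)
print(telemetry.get_obs())
```

```text
shift [178.2 424.3 -61.6] norm 464.0 turn -0.107
{'time_s': 17.9, 'qpos': array([  -7.62705813,   27.69851773,  -39.44775334,  102.10279848,
         20.48273447,   57.52632863, -150.54511676]), 'joint_velocities': array([-0.0275931 ,  0.09884623, -0.00490958, -0.03012135, -0.00256925,
       -0.02492871,  0.02239219]), 'effort': array([ 2.28299322e-01, -4.52488804e+01, -8.65985960e+00, -2.51346964e+01,
        9.40142758e-02,  1.28043811e-01, -9.77306663e-04]), 'tool_pos': array([0.47302626, 0.36083017, 0.01654992]), 'tool_rot': array([-1.79979757e+02, -7.65116570e-03, -5.50964995e+00]), 'force': array([ 0.22752713,  0.72970857, -0.83888733]), 'wrist_torque': array([ 0.12506359, -0.05037823, -0.03781318]), 'grasp_force': 49.99995340593159, 'grip_width': 0.01186431949137694}
```

>>> arm_command --series "0 0 -20 0 255;0 0 -40 0 255;0 0 -40 0 255;0 0 -10 0 255;14.85 35.35 0 0 255;14.85 35.35 0 0 255;14.85 35.35 0 0 255;14.85 35.35 0 0 255;14.85 35.35 0 0 255;14.85 35.35 0 0 255;14.85 35.35 0 0 255;14.85 35.35 0 0 255;14.85 35.35 0 0 255;14.85 35.35 0 0 255;14.85 35.35 0 0 255;14.85 35.35 0 0 255;0 0 0 -0.107 255;0 0 20 0 255;0 0 20 0 255;0 0 0 0 255"

```text
time_s: 19.57
tool_pos: [0.6061, -0.0789, 0.0819]
tool_rot: [-179.9, 0.5, 0.6]
force: [-1.7, -0.0, -3.5]
grip_width: 0.0115
grasp_force: 50.0
```

>>> arm_command --series "0 0 8 0 255;0 0 0 0 255;0 0 0 0 255;0 0 0 0 255"

```text
time_s: 19.9
tool_pos: [0.6103, -0.0786, 0.0796]
tool_rot: [180.0, -0.1, 0.6]
force: [-0.4, 0.2, -0.5]
grip_width: 0.0113
grasp_force: 50.0
```

Run:
```python
from h import *
o,im=snap('wrist','w6.png')
print(o['tool_pos'],o['tool_rot'],o['grip_width'])
np.save('w6.npy',np.r_[o['tool_pos'],o['tool_rot']])
go(.6092,-.0066-.072,.078,.6)
cv2.imwrite('pics/w6c.png',cv2.resize(im[60:330,160:520],(800,600),interpolation=cv2.INTER_CUBIC))
```

```text
[ 0.61031644 -0.07859341  0.07957838] [ 1.79973588e+02 -9.29995204e-02  6.36849084e-01] 0.011254085933286535
shift [-1.2 -0.1  1.6] norm 2.0 turn 0.001
```

View pics/w6c.png

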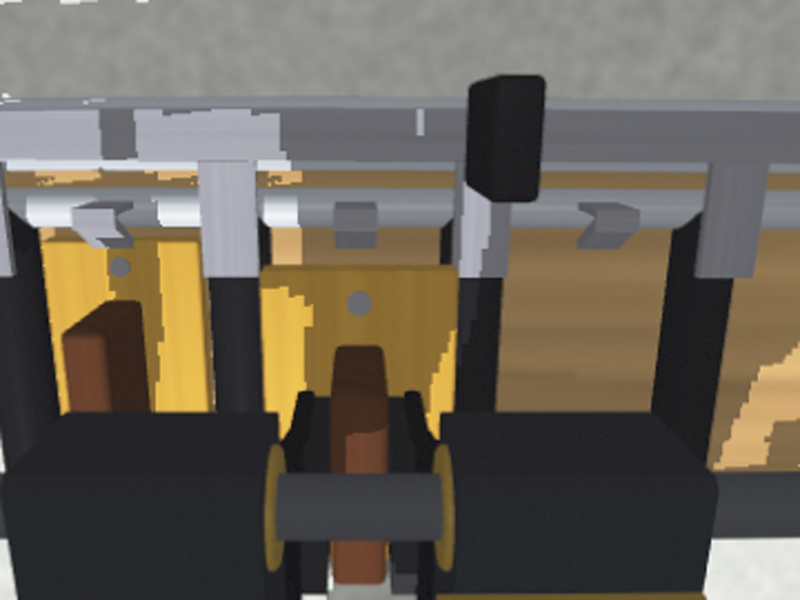

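Run:
```python
from h import *
p=np.load('w6.npy');o=dict(tool_pos=p[:3],tool_rot=p[3:]);C=cam('wrist',o)
f=lambda a:np.array(a,float)/2.222+[160-.3,60-.3]
print('plate far corners',px2w(C,f([[261,267],[457,267]]),.0731).round(4))
print('clip top',px2w(C,f([[334,205],[376,205]]),.044).round(4),'tip',px2w(C,f([[335,248],[377,248]]),.03).round(4))
print('endrod',px2w(C,f([[310,191],[310,229]]),.027).round(4))
print('home cover far',px2w(C,f([[60,240],[190,238]]),.028).round(4))
```

```text
plate far corners [[ 0.6503 -0.0559  0.0731]
 [ 0.6508 -0.1024  0.0731]]
clip top [[ 0.6617 -0.0723  0.044 ]
 [ 0.6618 -0.0837  0.044 ]] tip [[ 0.6473 -0.0721  0.03  ]
 [ 0.6474 -0.0846  0.03  ]]
endrod [[ 0.6636 -0.0647  0.027 ]
 [ 0.6524 -0.0646  0.027 ]]
home cover far [[ 0.6486  0.0102  0.028 ]
 [ 0.6495 -0.0289  0.028 ]]
```

>>> arm_command --series "-1.4 -0.3 0 0 255;0 0 12 0 255;0 0 10 0 255;0 0 4 0 255;0 0 4 0 255;0 0 2 0 255;0 0 2 0 255;0 0 2 0 255;0 0 2 0 255;0 0 0 0 255;0 0 0 0 255;0 0 0 0 255"

```text
time_s: 20.95
tool_pos: [0.6082, -0.0784, 0.0404]
tool_rot: [-180.0, -0.0, 0.6]
force: [0.9, -0.4, 0.4]
grip_width: 0.0116
grasp_force: 50.0
```

>>> arm_command --series "0 0 2 0 255;0 0 2 0 255;0 0 2 0 255;0 0 2 0 255;0 0 0 0 255;0 0 0 0 255;0 0 0 0 255"

```text
time_s: 21.53
tool_pos: [0.6088, -0.0785, 0.0345]
tool_rot: [180.0, -0.1, 0.6]
force: [-1.9, -0.7, 12.6]
grip_width: 0.0116
grasp_force: 50.0
```

>>> arm_command --series "0 0 2 0 255;0 0 2 0 255;0 0 0 0 255;0 0 0 0 255;0 0 -4 0 138;0 0 0 0 138;0 0 0 0 138;0 0 0 0 138;0 0 -20 0 138;0 0 -40 0 138;0 0 -40 0 138;0 0 -20 0 138;0 0 0 -0.12 138;0 0 0 -0.12 138;0 0 0 -0.12 138;0 0 0 -0.12 138;0 0 0 -0.12 138;0 0 0 -0.12 138;0 0 0 -0.12 138;0 0 0 -0.12 138"

```text
time_s: 23.2
tool_pos: [0.6074, -0.0784, 0.1511]
tool_rot: [-179.9, 0.1, 56.0]
force: [0.2, -0.1, 0.4]
grip_width: 0.0401
grasp_force: 0.0
```

>>> arm_command --series "0 0 0 -0.12 138;0 0 0 -0.12 138;0 0 0 -0.12 138;0 0 0 -0.12 138;0 0 0 -0.12 138;0 0 0 -0.12 138;0 0 0 -0.12 138;0 0 0 -0.12 138;0 0 0 -0.12 138;0 0 0 -0.12 138;0 0 0 -0.12 138;0 0 0 -0.12 138;0 0 0 -0.12 138;0 0 0 -0.12 138;0 0 0 -0.12 138;0 0 0 -0.12 138;0 0 0 0 138;0 0 0 0 138"

```text
time_s: 24.7
tool_pos: [0.6076, -0.0785, 0.1515]
tool_rot: [180.0, -0.1, 165.4]
force: [-0.5, 0.4, -0.0]
grip_width: 0.0399
grasp_force: 0.0
```

Run:
```python
from h import *
o=telemetry.get_obs();print(o['qpos'].round(),o['tool_pos'],o['tool_rot'])
go(.588,.3615,.2,165.8)
```

```text
[ 51.  28. -60.  92.  25.  74.  63.] [ 0.6076367  -0.07849449  0.15146163] [ 1.79966855e+02 -1.12132675e-01  1.65433703e+02]
shift [129.8 420.9 -48. ] norm 443.0 turn -0.006
```

>>> arm_command --series "10.8 35.1 -4 0 138;10.8 35.1 -4 0 138;10.8 35.1 -4 0 138;10.8 35.1 -4 0 138;10.8 35.1 -4 0 138;10.8 35.1 -4 0 138;10.8 35.1 -4 0 138;10.8 35.1 -4 0 138;10.8 35.1 -4 0 138;10.8 35.1 -4 0 138;10.8 35.1 -4 0 138;10.8 35.1 -4 0 138;0 0 0 0 138;0 0 0 0 138;0 0 0 0 138;0 0 0 0 138"

```text
time_s: 26.03
tool_pos: [0.5881, 0.3597, 0.1999]
tool_rot: [-179.9, 0.0, 165.4]
force: [0.2, -0.8, 0.1]
grip_width: 0.0397
grasp_force: 0.0
```

Run:
```python
from h import *
o,im=snap('wrist','w7.png')
print(o['tool_pos'],o['tool_rot'],o['qpos'].round())
covers(cam('wrist',o),im,amin=150)
go(.588,.3615,.018,165.8)
o,im=snap('top','top7.png');covers(cam('top'),im,amin=20,box=(205,175,285,255))
```

```text
[0.58811108 0.35968265 0.19986844] [-1.79894279e+02  2.34776034e-02  1.65423709e+02] [  5.  35. -59.  77.  30.  84.  23.]
cover c 800.3 367.3 size 463 30 yaw 75.5 px [367. 338.]
cover c 687.0 211.6 size 74 9 yaw -23.2 px [226. 287.]
cover c 552.3 6.0 size 75 10 yaw 89.8 px [ 25. 226.]
cover c 587.6 361.9 size 79 47 yaw -14.6 px [324. 178.]
cover c 663.4 630.8 size 213 18 yaw 0.0 px [571. 178.]
cover c 651.0 682.1 size 255 52 yaw 0.3 px [622. 149.]
shift [  0.9   2.2 182. ] norm 182.0 turn -0.007
cover c 556.8 371.4 size 43 19 yaw 72.3 px [226. 205.]
```

>>> arm_command --series "1 2.2 38 0 138;0 0 38 0 138;0 0 38 0 138;0 0 30 0 138;0 0 20 0 138;0 0 12 0 138;0 0 6 0 138;0 0 0 0 138;0 0 0 0 138;0 0 0 0 138;0 0 0 0 255;0 0 0 0 255;0 0 0 0 255;0 0 0 0 255;0 0 0 0 255;0 0 0 0 255;0 0 0 0 255"

```text
time_s: 27.55
tool_pos: [0.5867, 0.364, 0.0186]
tool_rot: [-180.0, -0.0, 165.6]
force: [-0.6, -0.1, 0.5]
grip_width: 0.0117
grasp_force: 50.0
```

Run:
```python
from h import *
o=telemetry.get_obs();print(o['tool_pos'],o['tool_rot'],o['grip_width'],o['force'],o['qpos'].round())
go(.6088+.0015,-.0786-.072,.078,180.6)
```

```text
[0.58671154 0.36399208 0.01861797] [-1.79974843e+02 -1.25915850e-04  1.65631011e+02] 0.011654516282439608 [-0.58064892 -0.10660265  0.45567973] [  2.  44. -53.  87.  37.  68.  18.]
shift [-150.6 -492.7  -59.2] norm 519.0 turn -0.261
```

>>> arm_command --series "0 0 -20 0 255;0 0 -40 0 255;0 0 -40 0 255;0 0 -10 0 255;-10.65 -35.2 0 0 255;-10.65 -35.2 0 0 255;-10.65 -35.2 0 0 255;-10.65 -35.2 0 0 255;-10.65 -35.2 0 0 255;-10.65 -35.2 0 0 255;-10.65 -35.2 0 0 255;-10.65 -35.2 0 0 255;-10.65 -35.2 0 0 255;-10.65 -35.2 0 0 255;-10.65 -35.2 0 0 255;-10.65 -35.2 0 0 255;-10.65 -35.2 0 0 255;-10.65 -35.2 0 0 255;0 0 0 -0.087 255;0 0 0 -0.087 255"

```text
time_s: 29.22
tool_pos: [0.6082, -0.1548, 0.1274]
tool_rot: [-179.9, -0.1, 175.4]
force: [-0.4, 1.1, -2.1]
grip_width: 0.0117
grasp_force: 50.0
```

>>> arm_command --series "0 0 10 -0.087 255;0 0 20 0 255;0 0 18 0 255;0 0 0 0 255;0 0 0 0 255;0 0 0 0 255;0 0 0 0 255"

```text
time_s: 29.8
tool_pos: [0.6098, -0.1501, 0.0818]
tool_rot: [-180.0, 0.1, -179.4]
force: [0.5, -0.4, -1.4]
grip_width: 0.0116
grasp_force: 50.0
```

Run:
```python
from h import *
o,im=snap('wrist','w8.png')
print(o['tool_pos'],o['tool_rot'],o['grip_width'],o['qpos'].round())
np.save('w8.npy',np.r_[o['tool_pos'],o['tool_rot']])
go(.6088,-.1506,.078,180.6)
cv2.imwrite('pics/w8c.png',cv2.resize(im[60:330,160:520],(800,600),interpolation=cv2.INTER_CUBIC))
```

```text
[ 0.60979079 -0.15014834  0.081843  ] [-1.79970900e+02  1.11341924e-01 -1.79404775e+02] 0.01164475908970649 [ 56.  35. -60.  94.  32.  70.  80.]
shift [ 1.  -0.4  3.9] norm 4.0 turn -0.0
```

View pics/w8c.png

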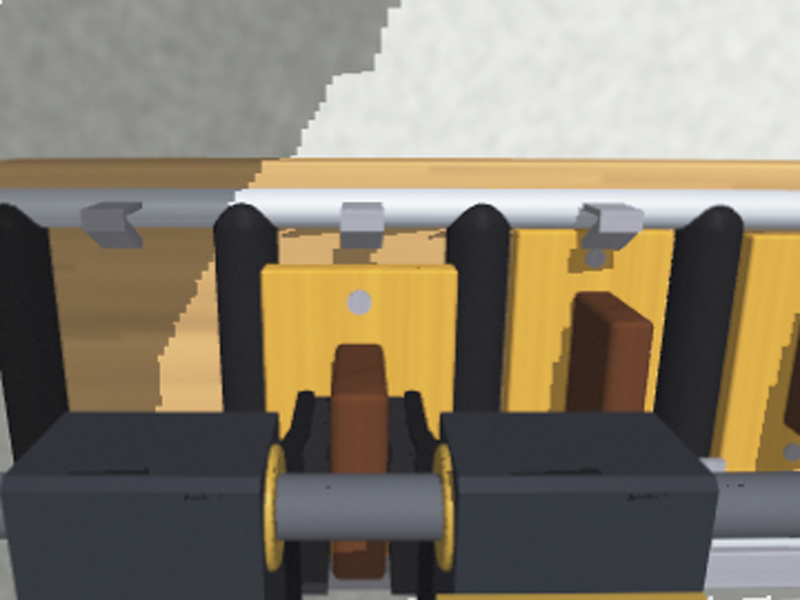

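Run:
```python
from h import *
p=np.load('w8.npy');o=dict(tool_pos=p[:3],tool_rot=p[3:]);C=cam('wrist',o)
f=lambda a:np.array(a,float)/2.222+[160-.3,60-.3]
print('plate edge',px2w(C,f([[262,266],[457,266]]),.0732).round(4))
print('clip top',px2w(C,f([[341,203],[383,203]]),.044).round(4),'tip',px2w(C,f([[341,248],[383,248]]),.03).round(4))
print('endrod',px2w(C,f([[310,191],[310,229]]),.027).round(4))
print('home cover edge',px2w(C,f([[520,230],[670,231]]),.028).round(4))
```

```text
plate edge [[ 0.5704 -0.1748  0.0732]
 [ 0.5699 -0.128   0.0732]]
clip top [[ 0.5587 -0.1566  0.044 ]
 [ 0.5585 -0.1451  0.044 ]] tip [[ 0.5737 -0.1569  0.03  ]
 [ 0.5736 -0.1444  0.03  ]]
endrod [[ 0.5573 -0.1662  0.027 ]
 [ 0.5686 -0.1663  0.027 ]]
home cover edge [[ 0.5681 -0.1033  0.028 ]
 [ 0.5678 -0.058   0.028 ]]
```

>>> arm_command --series "0.2 0 0 0 255;0 0 12 0 255;0 0 10 0 255;0 0 4 0 255;0 0 4 0 255;0 0 2 0 255;0 0 2 0 255;0 0 2 0 255;0 0 2 0 255;0 0 0 0 255;0 0 0 0 255;0 0 0 0 255"

```text
time_s: 30.85
tool_pos: [0.6087, -0.1502, 0.0424]
tool_rot: [180.0, -0.0, -179.4]
force: [0.1, -1.0, 0.4]
grip_width: 0.0115
grasp_force: 50.0
```

>>> arm_command --series "0 0 2 0 255;0 0 2 0 255;0 0 2 0 255;0 0 2 0 255;0 0 0 0 255;0 0 0 0 255;0 0 0 0 255"

```text
time_s: 31.43
tool_pos: [0.6084, -0.1504, 0.0365]
tool_rot: [-179.9, -0.1, -179.4]
force: [-6.6, 0.2, 14.8]
grip_width: 0.0113
grasp_force: 50.0
```

>>> arm_command --series "0 0 2 0 255;0 0 2 0 255;0 0 0 0 255;0 0 0 0 255;0 0 -4 0 138;0 0 0 0 138;0 0 0 0 138;0 0 0 0 138;0 0 -20 0 138;0 0 -40 0 138;0 0 -40 0 138;-24.5 12.3 -10 0 138;-24.5 12.3 0 0 138;-24.5 12.3 0 0 138;0 0 0 0 138;0 0 0 0 138;0 0 0 0 138"

```text
time_s: 32.85
tool_pos: [0.681, -0.1127, 0.1432]
tool_rot: [180.0, -0.1, -179.4]
force: [-0.2, 0.3, -0.7]
grip_width: 0.0398
grasp_force: 0.0
```

Run:
```python
from h import *
go(.6816,-.1128,.057,180.6)
o,im=snap('wrist','w9.png')
print(o['tool_pos'],o['time_s'])
np.save('w9.npy',np.r_[o['tool_pos'],o['tool_rot']])
```

```text
shift [-0.8 -0.1 86.2] norm 86.0 turn 0.0
[ 0.68097217 -0.11274833  0.14321878] 32.85
```

View pics/w9.png

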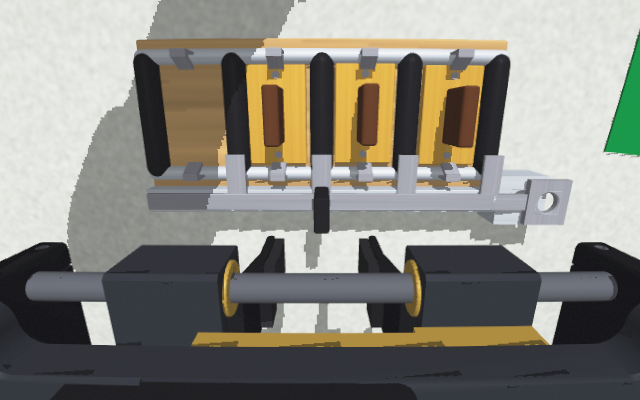

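>>> arm_command --series "-0.7 0 30 0 138;0 0 30 0 138;0 0 20 0 138;0 0 6 0 138;0 0 0 0 138;0 0 0 0 138;0 0 0 0 255;0 0 0 0 255;0 0 0 0 255;0 0 0 0 255;0 0 0 0 255;0 0 0 0 255;0 0 0 0 255" --squeeze 30

```text
time_s: 33.98
tool_pos: [0.6827, -0.1128, 0.059]
tool_rot: [-180.0, 0.0, -179.4]
force: [0.1, -0.6, 2.7]
grip_width: 0.0119
grasp_force: 30.0
```

>>> arm_command --series "0 -2 0 0 255;0 -2 0 0 255;0 -2 0 0 255;0 -2 0 0 255;0 -2 0 0 255;0 -2 0 0 255;0 -2 0 0 255;0 0 0 0 255;0 0 0 0 255;0 0 0 0 255"

```text
time_s: 34.82
tool_pos: [0.6829, -0.1274, 0.059]
tool_rot: [-180.0, 0.0, -179.4]
force: [-1.8, 1.4, 5.0]
grip_width: 0.0115
grasp_force: 30.0
```

Need −0.1318: 4.4 more.

>>> arm_command --series "0 -1.5 0 0 255;0 -1.5 0 0 255;0 -1 0 0 255;0 0 0 0 255;0 0 0 0 255;0 0 0 0 255;0 0 0 0 255"

```text
time_s: 35.4
tool_pos: [0.6829, -0.1311, 0.059]
tool_rot: [-180.0, 0.0, -179.4]
force: [-0.6, 2.8, 5.5]
grip_width: 0.0118
grasp_force: 30.0
```

>>> arm_command --series "0 -0.7 0 0 255;0 0 0 0 255;0 0 0 0 255;0 0 0 0 255;0 0 0 0 138;0 0 0 0 138;0 0 0 0 138;0 0 0 0 138;0 0 -20 0 138;0 0 -40 0 138;0 0 -40 0 138;34 0 -5 0 138;34 0 -5 0 138;34 0 -5 0 138;34 0 0 0 138;34 0 0 0 138;34 0 0 0 138;34 0 0 0 138;0 0 0 0 138;0 0 0 0 138"

```text
time_s: 37.07
tool_pos: [0.452, -0.1364, 0.176]
tool_rot: [-179.5, -0.1, -179.6]
force: [0.7, 0.3, 1.1]
grip_width: 0.04
grasp_force: 0.0
```

Run:
```python
from h import *
o,im=snap('wrist','w10.png')
print(o['tool_pos'],o['tool_rot'],o['time_s'],o['qpos'].round())
np.save('w10.npy',np.r_[o['tool_pos'],o['tool_rot']])
```

```text
[ 0.45196379 -0.13644488  0.17603953] [-1.79450430e+02 -1.00227556e-01 -1.79615604e+02] 37.0667 [ 90.   2. -76. 109.   2.  70. 103.]
```

View pics/w10.png

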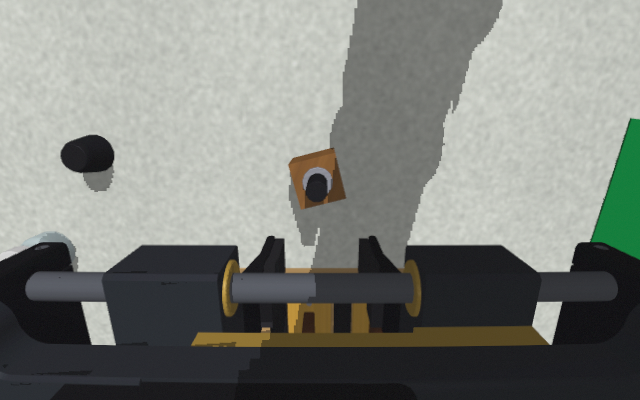

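Run:
```python
from h import *
p=np.load('w10.npy');o=dict(tool_pos=p[:3],tool_rot=p[3:]);C=cam('wrist',o)
im=cv2.imread('pics/w10.png')
print('flange ring',px2w(C,[[317.5,181]],.049),'top',px2w(C,[[316,188]],.085))
h=cv2.cvtColor(im,cv2.COLOR_BGR2HSV)[140:215,285:350]
m=((h[...,2]<45)).astype(np.uint8);n,l,s,c=cv2.connectedComponentsWithStats(m)
i=1+s[1:,4].argmax();x,y,w,hh,a=s[i];print('grip box',x+285,y+140,w,hh)
# compare with predicted outlines
def ring(c,r,z):
    t=np.linspace(0,6.28,60);return np.c_[c[0]+r*np.cos(t),c[1]+r*np.sin(t),np.full(60,z)]
for c in [(.440,-.137),(.445,-.137),(.442,-.135)]:
    q=np.vstack([w2px(C,ring(c,.009,.085)),w2px(C,ring(c,.009,.049))]);print(c,'grip',q.min(0).round(1),(q.max(0)-q.min(0)).round(1));q=w2px(C,ring(c,.014,.049));print('  flange',q.min(0).round(1),q.max(0).round(1))
m=((h[...,1]<70)&(h[...,2]>70)).astype(np.uint8);m[:, :3]=0
n,l,s,c=cv2.connectedComponentsWithStats(m);print(s+[285,140,0,0,0])
```

```text
flange ring [[ 0.43810009 -0.14221331  0.049     ]] top [[ 0.43622072 -0.14264321  0.085     ]]
grip box 306 174 21 28
(0.44, -0.137) grip [311.8 173.3] [22.5 30.2]
  flange [307.8 167.8] [338.7 198. ]
(0.445, -0.137) grip [311.8 178.8] [22.4 30.6]
  flange [307.8 173.3] [338.6 203.3]
(0.442, -0.135) grip [314.3 175.5] [22.4 30.4]
  flange [310. 170.] [340.8 200.1]
[[ 285  140   61   75 2360]
 [ 288  140   62   75 2196]
 [ 302  167   31   26  319]]
```

>>> arm_command --series "0 0 0 0.12 100;0 0 0 0.12 100;0 0 0 0.12 100;0 0 0 0.12 100;0 0 0 0.12 100;0 0 0 0.12 100;0 0 0 0.12 100;0 0 0 0.12 100;0 0 0 0.12 100;0 0 0 0.12 100;0 0 0 0.12 100;0 0 0 0.12 100;0 0 0 0.12 100;0 0 0 0 100;0 0 0 0 100;0 0 0 0 100"

```text
time_s: 38.45
tool_pos: [0.4541, -0.1325, 0.1751]
tool_rot: [180.0, -0.2, 91.6]
force: [1.0, -0.0, 0.4]
grip_width: 0.0533
grasp_force: 0.0
```

Run:
```python
from h import *
o=telemetry.get_obs();print(o['tool_pos'],o['tool_rot'],o['qpos'].round())
```

```text
[ 0.45409481 -0.13247875  0.1751495 ] [179.987334    -0.22842652  91.59826607] [ 85.   2. -72. 109.   2.  70.  15.]
```

Run:
```python
from h import *
go(.4395,-.142,.11)
o,im=snap('wrist','w11.png');C=cam('wrist',o);print(o['tool_pos'],o['tool_rot'])
h=cv2.cvtColor(im,cv2.COLOR_BGR2HSV)
def ring(c,r,z):
    t=np.linspace(0,6.28,60);return np.c_[c[0]+r*np.cos(t),c[1]+r*np.sin(t),np.full(60,z)]
q=w2px(C,ring((.4395,-.142),.014,.049));print('pred flange',q.min(0).round(1),q.max(0).round(1))
c=q.mean(0).astype(int);x0,y0=c-32
hh=h[y0:y0+64,x0:x0+64]
m=((hh[...,1]<70)&(hh[...,2]>70)).astype(np.uint8)
n,l,s,cc=cv2.connectedComponentsWithStats(m);print(s+[x0,y0,0,0,0])
cv2.imwrite('pics/w11c.png',cv2.resize(im[y0-40:y0+104,x0-60:x0+132],(768,576)))
```

```text
shift [ -9.4 -14.9  65.1] norm 67.0 turn 0
[ 0.45409481 -0.13247875  0.1751495 ] [179.987334    -0.22842652  91.59826607]
pred flange [289.7 190.3] [320.1 219.5]
[[ 277  172   56   59 2167]
 [ 273  172   64   64 1618]
 [ 290  191   30   26  311]]
```

>>> arm_command --series "-4.7 -7.5 20 0 100;-4.7 -7.4 25 0 100;0 0 20 0 100;0 0 0 0 100;0 0 0 0 100;0 0 0 0 100"

```text
time_s: 39.0
tool_pos: [0.4398, -0.1429, 0.1115]
tool_rot: [179.9, -0.0, 91.4]
force: [0.8, 0.0, 0.3]
grip_width: 0.0533
grasp_force: 0.0
```

Run:
```python
from h import *
go(.4395,-.142,.054);print(telemetry.get_obs()['qpos'].round(1))
```

```text
shift [ 0.8 -0.3 57.5] norm 58.0 turn 0
[ 83.6   6.8 -70.9 114.9   7.1  63.   11. ]
```

>>> arm_command --series "0.8 -0.3 20 0 100;0 0 20 0 100;0 0 12 0 100;0 0 5 0 100;0 0 0 0 100;0 0 0 0 100;0 0 0 0 255;0 0 0 0 255;0 0 0 0 255;0 0 0 0 255;0 0 0 0 255;0 0 0 0 255;0 0 0 0 255;0 0 0 0 255" --squeeze 50

```text
time_s: 40.17
tool_pos: [0.4385, -0.1424, 0.0536]
tool_rot: [180.0, -0.0, 91.3]
force: [0.0, -0.9, 1.5]
grip_width: 0.0168
grasp_force: 50.0
```

>>> arm_command --series "0 0 -15 0 255;0 0 -25 0 255;0 0 -30 0 255;0 0 -10 0 255;0 0 0 0 255;0 0 0 0 255;0 0 0 0 255"

```text
time_s: 40.75
tool_pos: [0.4372, -0.1423, 0.1323]
tool_rot: [-179.9, -0.1, 91.3]
force: [-0.3, 0.5, -1.9]
grip_width: 0.017
grasp_force: 50.0
```

Run:
```python
from h import *
o=telemetry.get_obs();print(o['qpos'].round(1))
go(.679,.0613,.135)
```

```text
[ 86.8   3.6 -72.6 113.7   3.7  65.4  14. ]
shift [198.1 246.3  -3. ] norm 316.0 turn 0
```

>>> arm_command --series "19 30.9 0 0 255;19 30.9 0 0 255;19 30.9 0 0 255;19 30.9 0 0 255;19 30.9 0 0 255;19 30.9 0 0 255;19 30.9 0 0 255;19 30.9 0 0 255;0 0 0 0 255;0 0 0 0 255;0 0 0 0 255;0 0 0 0 255"

```text
time_s: 41.75
tool_pos: [0.6809, 0.0139, 0.132]
tool_rot: [-179.8, 0.0, 91.3]
force: [-0.5, -0.4, -1.3]
grip_width: 0.0166
grasp_force: 50.0
```

Run:
```python
from h import *
o,im=snap('wrist','w12.png');C=cam('wrist',o);print(o['tool_pos'],o['tool_rot'],o['qpos'].round())
np.save('w12.npy',np.r_[o['tool_pos'],o['tool_rot']])
print('pred hole',w2px(C,[[.679,.0613,.04]]),'pred tip',w2px(C,[o['tool_pos']-[0,0,.0456]]))
cv2.imwrite('pics/w12c.png',cv2.resize(im[100:350,160:480],(800,625))[:600])
```

```text
[0.68085369 0.01387806 0.1320092 ] [-1.79836869e+02  3.41179325e-02  9.12571199e+01] [ 36.  38. -58.  83.  32.  77. -23.]
pred hole [[320.27871274 146.46225107]] pred tip [[321.18347996 224.72311294]]
```

View pics/w12c.png

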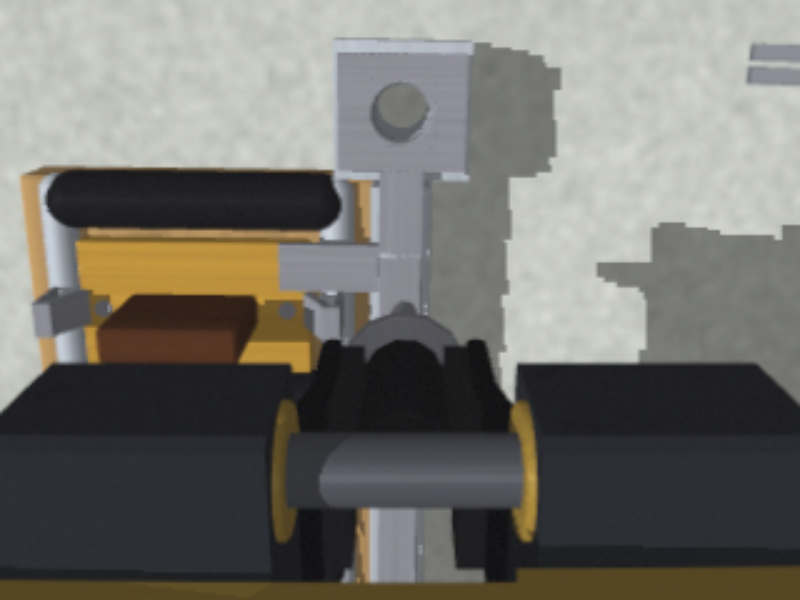

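Run:
```python
from h import *
p=np.load('w12.npy');o=dict(tool_pos=p[:3],tool_rot=p[3:]);C=cam('wrist',o)
f=lambda a:np.array(a,float)/2.5+[160-.3,100-.3]
print('hole',px2w(C,f([[401,111]]),.04),'ear',px2w(C,f([[337,53],[468,54],[337,172],[468,172]]),.04).round(4))
print('lug far edge',px2w(C,f([[335,40],[472,42],[335,180],[468,180]]),.032).round(4))
print('tip far',px2w(C,f([[404,303]]),p[2]-.0456),'flange far',px2w(C,f([[404,314]]),p[2]-.0056+.0005),p[:3])
print('flange sides',px2w(C,f([[350,350],[458,350]]),p[2]-.0056).round(4))
go(.679,.0625,.11)
```

```text
hole [[0.67882453 0.06310509 0.04      ]] ear [[0.6591 0.0801 0.04  ]
 [0.6988 0.0807 0.04  ]
 [0.6591 0.0437 0.04  ]
 [0.7003 0.0446 0.04  ]]
lug far edge [[0.6578 0.0838 0.032 ]
 [0.7005 0.0841 0.032 ]
 [0.6578 0.0396 0.032 ]
 [0.7011 0.0406 0.032 ]]
tip far [[0.68087329 0.01660761 0.0864092 ]] flange far [[0.68072615 0.02808909 0.1269092 ]] [0.68085369 0.01387806 0.1320092 ]
flange sides [[0.669  0.0192 0.1264]
 [0.6928 0.0197 0.1264]]
shift [49.1 -1.  22.5] norm 54.0 turn 0
```

>>> arm_command --series "24.5 -0.5 0 0 255;24.6 -0.5 0 0 255;0 0 20 0 255;0 0 0 0 255;0 0 0 0 255;0 0 0 0 255"

```text
time_s: 42.3
tool_pos: [0.6801, 0.0619, 0.114]
tool_rot: [180.0, 0.1, 91.1]
force: [-1.5, 0.3, -1.3]
grip_width: 0.0168
grasp_force: 50.0
```

Run:
```python
from h import *
o=telemetry.get_obs();print(o['tool_pos'],o['tool_rot'],o['qpos'].round())
go(.6791,.0625,.08)
```

```text
[0.68014486 0.06186313 0.11400617] [1.79990216e+02 5.38040189e-02 9.11459418e+01] [ 32.  39. -58.  84.  33.  76. -27.]
shift [ 0.7 -1.  34. ] norm 34.0 turn 0
```

Descend to TCP ≈ 0.066 (tip 20 mm into the ear) and check.

>>> arm_command --series "0.7 -1 15 0 255;0 0 15 0 255;0 0 5 0 255;0 0 5 0 255;0 0 4 0 255;0 0 4 0 255;0 0 0 0 255;0 0 0 0 255;0 0 0 0 255"

```text
time_s: 43.05
tool_pos: [0.679, 0.0649, 0.0657]
tool_rot: [-180.0, -0.0, 91.3]
force: [-0.4, 0.2, -1.5]
grip_width: 0.0168
grasp_force: 50.0
```

>>> arm_command --series "-2.2 0 0 0 255;0 0 3 0 255;0 0 3 0 255;0 0 0 0 255;0 0 0 0 255;0 0 0 0 255"

```text
time_s: 43.55
tool_pos: [0.6788, 0.063, 0.0595]
tool_rot: [-180.0, -0.0, 91.3]
force: [0.3, -0.5, -1.1]
grip_width: 0.0167
grasp_force: 50.0
```

>>> arm_command --series "0 0 2 0 255;0 0 2 0 255;0 0 2 0 255;0 0 0 0 255;0 0 0 0 255;0 0 0 0 255"

```text
time_s: 44.05
tool_pos: [0.6789, 0.0629, 0.0535]
tool_rot: [-180.0, -0.0, 91.3]
force: [-0.9, -0.2, -1.5]
grip_width: 0.0168
grasp_force: 50.0
```

>>> arm_command --series "0 0 1.5 0 255;0 0 1.5 0 255;0 0 1.5 0 255;0 0 0 0 255;0 0 0 0 255;0 0 0 0 255"

```text
time_s: 44.55
tool_pos: [0.6789, 0.0628, 0.049]
tool_rot: [-180.0, -0.0, 91.3]
force: [0.3, -0.0, -1.2]
grip_width: 0.0169
grasp_force: 50.0
```

>>> arm_command --series "0 0 1.5 0 255;0 0 1.5 0 255;0 0 1.5 0 255;0 0 0 0 255;0 0 0 0 255;0 0 0 0 255"

```text
time_s: 45.05
tool_pos: [0.6791, 0.0629, 0.0483]
tool_rot: [180.0, 0.1, 91.3]
force: [-8.0, -1.9, 17.3]
grip_width: 0.0165
grasp_force: 50.0
```

>>> arm_command --series "0 0 1.5 0 255;0 0 0 0 255;0 0 0 0 255;0 0 -4 0 100;0 0 0 0 100;0 0 0 0 100;0 0 0 0 100;0 0 0 0 100;0 0 -20 0 100;0 0 -40 0 100;0 0 -40 0 100;0 0 -20 0 100;-35 0 0 0 100;-35 0 0 0 100;0 0 0 0 100;0 0 0 0 100;0 0 0 0 100"

```text
time_s: 46.47
tool_pos: [0.6802, -0.0072, 0.1663]
tool_rot: [-179.9, -0.1, 91.3]
force: [0.3, 0.7, 0.2]
grip_width: 0.0527
grasp_force: 0.0
```

Run:
```python
from h import *
o,im=snap('wrist','w13.png');print(o['tool_pos'],o['force'],o['time_s'])
o,sc=snap('scene','s13.png')
a=cv2.resize(im[:330],(800,412));b=cv2.resize(sc[150:300,220:440],(275,188))
v=np.zeros((600,800,3),np.uint8);v[:412]=a;v[412:,:275]=b
t=cams.read_camera('top');v[412:,300:800]=cv2.resize(t[140:265,180:512],(500,188))
cv2.imwrite('pics/final.png',v)
```

```text
[ 0.68020858 -0.00717609  0.16626976] [0.3001533  0.74732059 0.19368041] 46.4667
```

View pics/final.png

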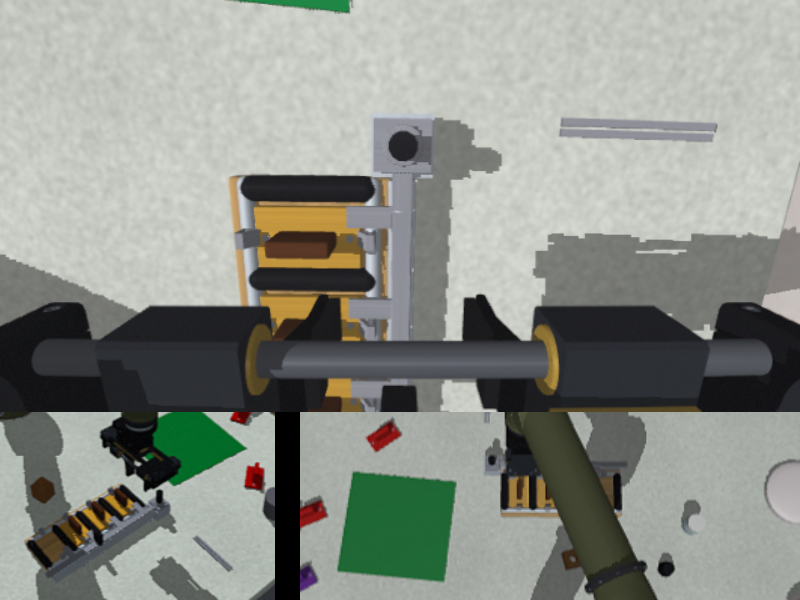

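The final views show the pin down in the ear at crop pixel (403,146). The keeper tabs lie over the covers, the mat is empty, and the loupe and jar look undisturbed. I'm handing in.

```bash
python3 -c "
from cell import env
print(env.sign_off())"
```

```text
the job is handed in; nothing more can be done
None
```

All three covers on the mat are pushed home under their clips (bays 1, 2 and 3), the keeper is back across over them, the taper pin is driven down until it bottomed, and the job was handed in at about 47 s; the sign-off returned no verdict.

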